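# Close up the gearbox and put the spare change gears away

### The job

The gearbox has been re-geared: clear up after the job. First put every spare change gear lying on the bench into the open drawer of the red kit chest and push the drawer fully home so that it clicks into its detent. Then close the red gearbox with the steel cover plate: set the plate down on the tips of the two studs a few millimetres off the mark, slide it along on them until both holes drop over the studs, and leave it flat on the rim; leave the other things on the bench where they are.

Things in the scene. Friction and masses are not known exactly. Their poses are not given: they have to be found in the camera images.
- gear0_mid (a point): Change gear, present in some starts only: toothed disc 36 mm across and 12 mm thick, with a round boss 20 mm across and 14 mm tall standing on its centre (26 mm tall in all, 90 g, brass); it lies flat on the bench, boss up. The point is on its axis half-way up, 13 mm above its underside; z along the axis.
- gear1_mid (a point): Change gear, present in some starts only: toothed disc 40 mm across and 12 mm thick, with a round boss 20 mm across and 14 mm tall standing on its centre (26 mm tall in all, 90 g, dark steel); it lies flat on the bench, boss up. The point is on its axis half-way up, 13 mm above its underside; z along the axis.
- gear2_mid (a point): Change gear, present in some starts only: toothed disc 36 mm across and 12 mm thick, with a round boss 20 mm across and 14 mm tall standing on its centre (26 mm tall in all, 90 g, dark steel); it lies flat on the bench, boss up. The point is on its axis half-way up, 13 mm above its underside; z along the axis.
- gear3_mid (a point): Change gear, present in some starts only: toothed disc 40 mm across and 12 mm thick, with a round boss 20 mm across and 14 mm tall standing on its centre (26 mm tall in all, 90 g, brass); it lies flat on the bench, boss up. The point is on its axis half-way up, 13 mm above its underside; z along the axis.
- gear4_mid (a point): Change gear, present in some starts only: toothed disc 38 mm across and 12 mm thick, with a round boss 20 mm across and 14 mm tall standing on its centre (26 mm tall in all, 90 g, dark steel); it lies flat on the bench, boss up. The point is on its axis half-way up, 13 mm above its underside; z along the axis.
- gear5_mid (a point): Change gear, present in some starts only: toothed disc 38 mm across and 12 mm thick, with a round boss 20 mm across and 14 mm tall standing on its centre (26 mm tall in all, 90 g, brass); it lies flat on the bench, boss up. The point is on its axis half-way up, 13 mm above its underside; z along the axis.
- cover_grip (a point): Cover plate, loose: bright steel-coloured plate 160 x 100 x 6 mm, 0.35 kg, long side along its x, with two round through holes 12 mm across on its long centre line, 66 mm either side of the middle. On its middle stands a black grip rib 60 mm long (along x), 14 mm wide, 32 mm tall. The point is the centre of the rib, 22 mm above the plate's underside. It starts lying flat on the bench, and fits the gearbox either way round.
- gearbox_rim (a point): Gearbox, fixed: red open-topped housing 170 mm (its x) x 110 mm x 55 mm tall with gears inside. The point is the middle of its flat top rim, 55 mm above the bench; z up.
- stud0 (a point): Centre of the tip of one of the gearbox's two studs: steel, 10 mm across, standing 14 mm above the rim on the gearbox's long centre line, 66 mm from its middle on its +x side; the tip is chamfered by about 1 mm.
- stud1 (a point): Same, the stud on the gearbox's -x side.
- chest_drawer0 (a joint): Drawer of the low red kit chest (chest 220 deep x 230 wide x 90 mm tall, fixed): opening in m, 0 = fully home, at most 0.15. It slides with about 1 N of friction; over the last 12 mm a sprung roller resists with about 5 N, until at about 5 mm it is passed and draws the drawer home against its stop.
- drawer_in (a point): Centre of the drawer's inner floor, 22 mm above the bench; x points into the chest (the way the drawer closes), y along its width, z up. Inside the drawer measures 175 mm (x) by 188 mm (y); its walls rise 46 mm above this floor and its front panel to 78 mm above the bench. When open by q, only the first (q - 6 mm) of it, from the front wall at x = -87 mm, lies clear of the chest.
- chest_drawer0_handle (a point): Middle of the drawer's steel bar handle: 115 mm long along the drawer's y, 11 mm thick, 35 mm out from the drawer's front panel, level with about 52 mm above the bench. Axes as the drawer's: x points the way the drawer closes.
- cover: The same cover plate; origin at the centre of its underside.
- gearbox: The same gearbox; origin under its centre, on the bench.
- oilcan: Bystander: green oil can 52 mm across, 140 mm tall; origin under its centre.
- chuck: Bystander: steel drill chuck 52 mm across, 70 mm tall; origin under its centre.
- parallel: Bystander: steel parallel block 16 x 70 (y) x 12 mm; origin under its centre.
- tin: Bystander: tin 60 mm across, 35 mm tall; origin under its centre.
- gaugebox: Bystander: black gauge case 70 x 120 (y) x 30 mm; origin under its centre.
Not all that is in view belongs to the job. Leave any green look-alike of the part that bears gear1_mid alone. There is more than one size of the cover; the job needs the middle-sized.

How it is judged (in metres and radians):
On the way, in this order (a step that is already met when the one before it is completed fails the run):
1. all the change gears lie in the drawer while it is still open (x of gear0_mid in the frame of drawer_in between -0.09 and 0.09 m and y of gear0_mid in the frame of drawer_in between -0.097 and 0.097 m and z of gear0_mid in the frame of drawer_in between 0 and 0.05 m and x of gear1_mid in the frame of drawer_in between -0.09 and 0.09 m and y of gear1_mid in the frame of drawer_in between -0.097 and 0.097 m and z of gear1_mid in the frame of drawer_in between 0 and 0.05 m and x of gear2_mid in the frame of drawer_in between -0.09 and 0.09 m and y of gear2_mid in the frame of drawer_in between -0.097 and 0.097 m and z of gear2_mid in the frame of drawer_in between 0 and 0.05 m and x of gear3_mid in the frame of drawer_in between -0.09 and 0.09 m and y of gear3_mid in the frame of drawer_in between -0.097 and 0.097 m and z of gear3_mid in the frame of drawer_in between 0 and 0.05 m and x of gear4_mid in the frame of drawer_in between -0.09 and 0.09 m and y of gear4_mid in the frame of drawer_in between -0.097 and 0.097 m and z of gear4_mid in the frame of drawer_in between 0 and 0.05 m and x of gear5_mid in the frame of drawer_in between -0.09 and 0.09 m and y of gear5_mid in the frame of drawer_in between -0.097 and 0.097 m and z of gear5_mid in the frame of drawer_in between 0 and 0.05 m and value of joint chest_drawer0 above 0.03 m), for 0.2 s.
2. the drawer is pushed home into its detent with all of them inside (x of gear0_mid in the frame of drawer_in between -0.09 and 0.09 m and y of gear0_mid in the frame of drawer_in between -0.097 and 0.097 m and z of gear0_mid in the frame of drawer_in between 0 and 0.05 m and x of gear1_mid in the frame of drawer_in between -0.09 and 0.09 m and y of gear1_mid in the frame of drawer_in between -0.097 and 0.097 m and z of gear1_mid in the frame of drawer_in between 0 and 0.05 m and x of gear2_mid in the frame of drawer_in between -0.09 and 0.09 m and y of gear2_mid in the frame of drawer_in between -0.097 and 0.097 m and z of gear2_mid in the frame of drawer_in between 0 and 0.05 m and x of gear3_mid in the frame of drawer_in between -0.09 and 0.09 m and y of gear3_mid in the frame of drawer_in between -0.097 and 0.097 m and z of gear3_mid in the frame of drawer_in between 0 and 0.05 m and x of gear4_mid in the frame of drawer_in between -0.09 and 0.09 m and y of gear4_mid in the frame of drawer_in between -0.097 and 0.097 m and z of gear4_mid in the frame of drawer_in between 0 and 0.05 m and x of gear5_mid in the frame of drawer_in between -0.09 and 0.09 m and y of gear5_mid in the frame of drawer_in between -0.097 and 0.097 m and z of gear5_mid in the frame of drawer_in between 0 and 0.05 m and value of joint chest_drawer0 below 0.003 m), for 0.2 s.
3. the cover plate rides on the stud tips, not yet dropped (contact force between cover and gearbox above 0.5 N and z of cover_grip in the frame of gearbox_rim between 0.033 and 0.041 m and horizontal distance between cover_grip and gearbox_rim below 0.03 m), for 0.15 s.
At the end, for the whole second after the job is handed in: Every change gear present is in the drawer; drawer within 3 mm of fully home; cover flat on the gearbox rim, both holes over the studs: rib centre within 4 mm of the rim's middle from above, within 2 mm of its seated height, turned under 0.06 rad, tilted under 0.04 rad (all of step 2 and horizontal distance between cover_grip and gearbox_rim below 0.004 m and angle between the x axis of cover_grip and the x axis of gearbox_rim, either way round below 0.06 rad and z of cover_grip in the frame of gearbox_rim between 0.018 and 0.024 m and angle between cover_grip's own z axis and vertical below 0.04 rad); the robot touches nothing.
It fails at once if the oilcan is moved more than 60 mm or knocked over (distance of oilcan from where it was at the start of the episode above 0.06 m or angle between oilcan's own z axis and vertical above 0.5 rad).
It fails at once if the chuck is moved more than 60 mm or knocked over (distance of chuck from where it was at the start of the episode above 0.06 m or angle between chuck's own z axis and vertical above 0.5 rad).
It fails at once if the parallel is moved more than 60 mm or knocked over (distance of parallel from where it was at the start of the episode above 0.06 m or angle between parallel's own z axis and vertical above 0.5 rad).
It fails at once if the tin is moved more than 60 mm or knocked over (distance of tin from where it was at the start of the episode above 0.06 m or angle between tin's own z axis and vertical above 0.5 rad).
It fails at once if the gaugebox is moved more than 60 mm or knocked over (distance of gaugebox from where it was at the start of the episode above 0.06 m or angle between gaugebox's own z axis and vertical above 0.5 rad).
Of gear0, gear1, gear2, gear3, gear4, gear5 only 4 to 6 are there at a start; the rules pass over those that are not, and their reading is None.
At some moment in a run one of gear0, gear1, gear2, gear3, gear4, gear5 may be knocked a few centimetres aside while the robot is not near it.
Once in a run the grip may slacken for a moment while it holds something.
It also fails if it takes over 210 s, if anything falls off the work surface, if the arm or the gripper's body presses on something with over 40 N, if the wrist force passes 120 N, or if a joint passes its speed limit or range.

### The arm

A 6-joint arm with a two-finger parallel gripper is mounted at the origin on the work surface. World frame = base frame: x ahead of the robot, y to its left, z up, the work surface at z = 0. Lengths are in m, angles in degrees, forces in N, time in s.
With the tool pointing down it reaches from about 0.4 to 0.825 m from the base axis. Payload 7 kg.
Tool frame: the origin (TCP) lies midway between the tips of the shut fingers; the grasp point (between the pads) lies 19 mm behind it; z points along the fingers, y is the direction in which the jaws open and shut (so a half turn about z gives the same grasp; the last joint's range is limited). The gripper opens to 88 mm and grips with 3 to 60 N. Pads are 19 mm wide; open, the fingers measure 130 mm over their backs; the gripper's body (78 mm by 193 mm) begins 47 mm behind the grasp point.
Start: joints at [-49.784, 20.546, 0.682, 0, -70.136, -16.507], TCP at [0.271, -0.618, 0.227] pointing down, gripper open.
Joint ranges: [-176.03, 176.03], [-82.01, 121.73], [-58.28, 71.71], [-173.87, 95.51], [-174.79, -0.11], [-173.66, 173.66]. Speed limits (degrees/s): [136.94, 136.94, 172.46, 180, 180, 180].

### API

Orientations are given as a 3x3 rotation matrix whose columns are the frame's x, y, z axes.
In Python, from rig import robot gives the robot as it stands. Calls block until the motion is done:
- robot.goto(position, orientation): joint-space move of the TCP to a pose.
- robot.servo_line(position, ori=None, speed=0.15): straight line of the TCP; ori=None keeps the orientation; speed is the mean speed in m/s.
- robot.movej(angles): joint-space move.
- robot.move_gripper(opening): opening from 0.0 (shut) to 1.0 (fully open); the grip force is fixed at half the most; returns when the fingers have stopped.
- robot.dwell(seconds).
- robot.ik(position, orientation): joint angles nearest the present ones, or None.
- robot.grab_frame(name): name is "scene" or "top"; returns (picture, depth): 384x512x3 uint8, red, green, blue; 384x512 float32, m along the optical axis (not along the pixel's ray), 0 where there is no reading.
- robot.camera_info(name): a dict with "vfov" (degrees; the focal length in pixels is half the picture's height over the tangent of half this angle, whatever the lens; pixels are square), "cx", "cy" (the principal point, pixels), "view" (4x4, takes a point from world to camera coordinates). Camera axes: x right, y down, z forward; pixel columns grow to the right and rows downward; lengths in m; the calibration is good to about 2 mm. A picture is of the moment at which its call begins. camera_info takes no time and is no camera call.
A pose or a line that the arm cannot do raises robot.Unreachable and nothing moves.
- robot.job_done(): hands the job in, once; it reports no verdict.
Readings, each from a call of its own:
- robot.read_t(): time.
- robot.read_qpos(): joint angles.
- robot.read_qvel(): joint speeds.
- robot.read_effort(): joint torques, N m.
- robot.read_position(): TCP position.
- robot.read_tcp_rot(): TCP orientation.
- robot.read_force(): force on the tool from outside, world axes, zero at the start.
- robot.read_ft_torque(): the same for the moment, N m.
- robot.read_grip_width(): opening from 0.0 (shut) to 1.0 (fully open).
Only numpy, scipy, OpenCV 4.12 (cv2) and the standard library are available. Lean on these libraries where they do the work, as an engineer would, in place of code of your own. Each camera call takes 0.05 s, during which the arm holds its last target. There are 200 camera calls.

## Working session

There is one attempt and no reset: what is moved stays moved. The work goes in short steps, each a Python script; the robot and the scene stay as the last script left them, time stands still between calls to the robot, and variables do not carry over. Pictures are saved under pics/ and viewed, about 12 in all and at most 16, crops included, and the job is handed in when it is done.

```bash
ls; mkdir -p pics; cat > h.py <<'E'
import numpy as np, cv2
from rig import robot
def cam(n):
    c=robot.camera_info(n); f=192/np.tan(np.radians(c['vfov'])/2); return f,c['cx'],c['cy'],np.array(c['view'])
def grab(n,save=None):
    im,d=robot.grab_frame(n)
    if save: cv2.imwrite('pics/'+save,im[:,:,::-1])
    return im,d
def cloud(n,d):
    f,cx,cy,V=cam(n); v,u=np.mgrid[:384,:512]
    P=np.stack([(u-cx)/f*d,(v-cy)/f*d,d],-1)-V[:3,3]
    W=P@V[:3,:3]; W[d==0]=np.nan; return W
def ray(n,u,v,z):
    f,cx,cy,V=cam(n); R=V[:3,:3]; c=-R.T@V[:3,3]; r=R.T@np.array([(u-cx)/f,(v-cy)/f,1]); return c+r*(z-c[2])/r[2]
def proj(n,p):
    f,cx,cy,V=cam(n); q=V[:3,:3]@np.array(p)+V[:3,3]; return np.array([q[0]/q[2]*f+cx,q[1]/q[2]*f+cy])
E
python3 - <<'E'
from h import *
for n in('scene','top'):
    im,d=grab(n,n+'0.png'); np.savez('pics/'+n+'0.npz',im=im,d=d)
    c=robot.camera_info(n); print(n,{k:c[k] for k in c if k!='view'}, np.round(-np.array(c['view'])[:3,:3].T@np.array(c['view'])[:3,3],3),(d==0).mean())
    W=cloud(n,d); print([np.round(ray(n,u,v,0),3) for u,v in((0,0),(511,0),(0,383),(511,383))])
E
```

```text
pics
scene {'vfov': 49.765559169385675, 'cx': 256.5506197715356, 'cy': 191.22866483476014} [1.461 0.048 0.781] 0.004170735677083333
[array([-1.468, -2.564,  0.   ]), array([-2.568,  1.355,  0.   ]), array([ 1.16 , -0.507,  0.   ]), array([0.948, 0.46 , 0.   ])]
top {'vfov': 57.987666423032834, 'cx': 253.57482836877037, 'cy': 195.98153229013832} [ 0.362 -0.137  1.226] 0.0037638346354166665
[array([1.368, 0.884, 0.   ]), array([ 1.373, -1.153,  0.   ]), array([-0.05 ,  0.698,  0.   ]), array([-0.041, -0.979,  0.   ])]
```

```bash
python3 -c "
import cv2
for n in('top','scene'):
    a=cv2.imread(f'pics/{n}0.png'); cv2.imwrite(f'pics/{n}0b.png',cv2.resize(a,(800,600),interpolation=cv2.INTER_CUBIC))"
```

```text
(no output)
```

View pics/top0b.png

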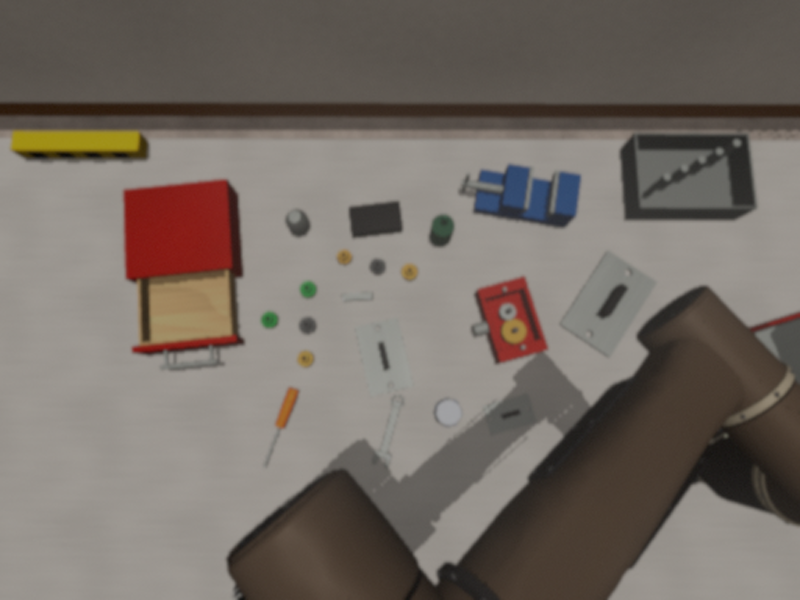

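View pics/scene0b.png

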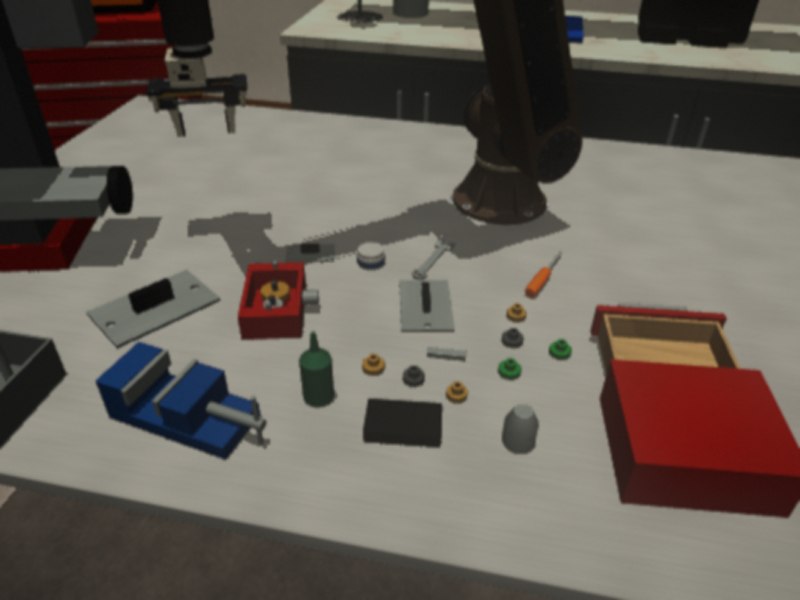

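Top view (800×600): the spares are brass at (344,257), (409,271), (306,358) and dark at (377,266), (307,325). The green look-alikes at (308,289) and (270,320) stay. There are three covers: large (608,303), middle (383,357) and small (512,414). The middle one is the candidate, and I'll check it by size. The drawer is open at (185,310) and the gearbox is at (510,320).

```bash
cat > m.py <<'E'
from h import *
def blobs(n,im,d,zlo,zhi,amin=6):
    W=cloud(n,d); m=((W[...,2]>zlo)&(W[...,2]<zhi)&(W[...,0]>.2)&(W[...,0]<1.0)&(abs(W[...,1])<.7)).astype(np.uint8)
    k,L,s,c=cv2.connectedComponentsWithStats(m)
    for i in range(1,k):
        if s[i,4]<amin: continue
        P=W[L==i]; q=P[:,:2]; r=cv2.minAreaRect((q*1000).astype(np.float32))
        print(n,'px',np.round(c[i]),'n',s[i,4],'mean',np.round(P.mean(0),4),'rect',np.round(r[0],1),np.round(r[1]),round(r[2]),'rgb',np.median(im[L==i],0).astype(int))
E
python3 - <<'E'
from m import *
for n in('top','scene'):
    z=np.load(f'pics/{n}0.npz'); im,d=z['im'],z['d']
    W=cloud(n,d); b=(abs(W[...,2])<.01)&(W[...,0]>.4)&(W[...,0]<.9); print(n,'bench z',np.nanmedian(W[b][:,2]),W[b][:,2].std())
    print('gears/ribs'); blobs(n,im,d,.018,.045)
    h,s,v=cv2.split(cv2.cvtColor(im,cv2.COLOR_RGB2HSV))
    red=((h<6)|(h>174))&(s>150)
    for lo,hi,nm in((.05,.062,'rim'),(.07,.082,'front'),(.085,.1,'chest')):
        m=(red&(W[...,2]>lo)&(W[...,2]<hi)&(W[...,0]<1)&(W[...,1]>-.5)).astype(np.uint8)
        k,L,st,c=cv2.connectedComponentsWithStats(m)
        for i in range(1,k):
            if st[i,4]>25:
                P=W[L==i]; r=cv2.minAreaRect((P[:,:2]*1000).astype(np.float32)); print(nm,np.round(c[i]),st[i,4],np.round(P[:,2].mean(),4),np.round(r[0],1),np.round(r[1]),round(r[2],1))
    if n=='top':
      m=(s<45)&(W[...,2]>.035)&(W[...,2]<.06)&(W[...,1]>.2); P=W[m]; print('handle',len(P),P.min(0),P.max(0))
a=cv2.imread('pics/top0.png')[130:300,150:430]; cv2.imwrite('pics/c1.png',cv2.resize(a,None,fx=2.85,fy=2.85,interpolation=cv2.INTER_CUBIC))
E
```

```text
top bench z 0.0008581749646686052 0.0029815612328079268
gears/ribs
top px [64. 97.] n 247 mean [0.9379 0.566  0.0323] rect [935.8 580.1] [ 49. 237.] 12 rgb [60 49 13]
top px [402. 117.] n 174 mean [ 0.8664 -0.6728  0.0318] rect [ 877.3 -671.5] [184.  30.] 9 rgb [49 48 47]
top px [314. 112.] n 132 mean [ 0.8824 -0.3522  0.031 ] rect [ 882.7 -352.2] [57. 34.] 76 rgb [ 57  77 112]
top px [333. 129.] n 652 mean [ 0.8188 -0.418   0.0305] rect [ 836.5 -421.8] [225. 102.] 80 rgb [ 52  75 110]
top px [151. 168.] n 205 mean [0.6737 0.2335 0.0317] rect [680.2 232.9] [343.  16.] 3 rgb [61 43 37]
top px [240. 139.] n 633 mean [ 0.7811 -0.0824  0.0303] rect [783.  -82.4] [ 73. 120.] 7 rgb [55 52 50]
top px [192. 146.] n 39 mean [0.7525 0.0885 0.0329] rect [755.5  89.1] [19. 49.] 27 rgb [67 65 62]
top px [280. 153.] n 33 mean [ 0.7266 -0.227   0.0318] rect [ 729.3 -230.6] [49. 19.] 80 rgb [53 56 50]
top px [220. 162.] n 26 mean [ 0.694  -0.0112  0.0253] rect [694.7 -12.6] [16. 23.] 23 rgb [138 111  62]
top px [241. 168.] n 28 mean [ 0.6725 -0.0882  0.026 ] rect [673.8 -88.4] [21. 19.] 18 rgb [75 7
[... 4266 characters left out ...]
247.] n 46 mean [ 0.6971 -0.0079  0.0244] rect [695.8  -8.8] [19. 20.] 76 rgb [111  84  45]
scene px [150. 257.] n 205 mean [ 0.8153 -0.3457  0.0305] rect [ 814.4 -340.6] [60. 34.] 90 rgb [31 56 95]
scene px [258. 268.] n 1185 mean [ 0.7899 -0.0796  0.0281] rect [785.4 -81. ] [ 73. 119.] 9 rgb [37 36 33]
scene px [332. 280.] n 173 mean [0.791  0.0975 0.0319] rect [786.1  97.3] [51. 25.] 85 rgb [67 68 62]
rim [174. 187.] 573 0.0537 [ 544.9 -382.5] [178. 108.] 16.4
rim [459. 311.] 381 0.056 [838.7 362. ] [  6. 224.] 6.7
front [423. 200.] 286 0.0761 [486.5 322.4] [ 17. 217.] 7.0
front [459. 304.] 391 0.076 [839.1 357.8] [  6. 215.] 6.9
chest [450. 268.] 6904 0.0891 [737.3 351.6] [209. 232.] 6.6
```

View pics/c1.png

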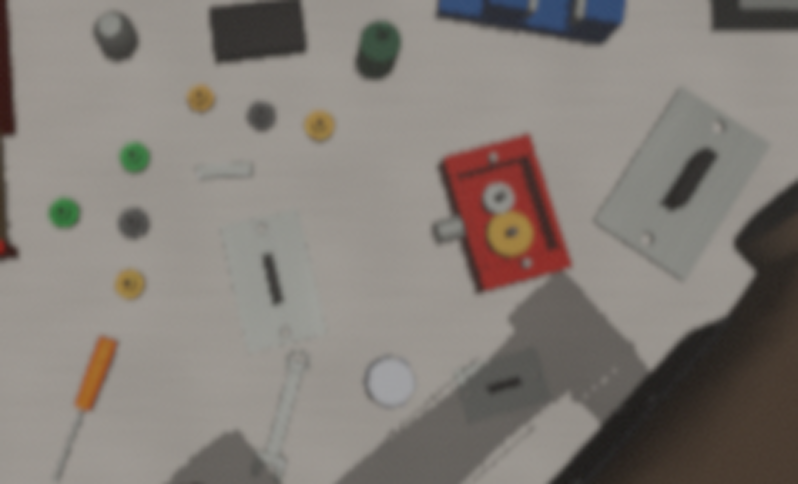

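The crop confirms it. The middle cover at crop (272,280) has a 60×14 mm rib at z 38 mm, so it fits. The large plate at (683,185) and the small one at (503,385) do not. The five non-green gears measure 26 mm tall with bosses of about 18–20 mm, and both views agree within about 3 mm. Next I'll pick up the first gear.

```bash
cat > p.py <<'E'
from h import *
a=np.radians(6.8); DX=np.array([np.cos(a),np.sin(a)]); DY=np.array([-DX[1],DX[0]]); F=np.array([.491,.321])
SLOT=[(50,-72),(50,72),(50,0),(70,-36),(70,36)]
def ori(deg):
    s,c=np.sin(np.radians(deg)),np.cos(np.radians(deg)); return np.array([[-s,c,0],[c,s,0],[0,0,-1.]])
def bosses(verbose=0):
    out=[]
    for n in('top','scene'):
        im,d=grab(n); W=cloud(n,d); hs=cv2.cvtColor(im,cv2.COLOR_RGB2HSV); zz=W[...,2]
        m=((zz>.017)&(zz<.033)&(W[...,0]>.3)&(W[...,0]<.85)&(abs(W[...,1])<.5)).astype(np.uint8)
        k,L,s,c=cv2.connectedComponentsWithStats(m)
        for i in range(1,k):
            if not 15<s[i,4]<70: continue
            P=W[L==i]; q=P[:,:2]; r=cv2.minAreaRect((q*1000).astype(np.float32)); H=np.median(hs[L==i],0)
            if max(r[1])>30 or min(r[1])<10: continue
            if 45<H[0]<90 and H[1]>70: continue
            p=P.mean(0)[:2] if n=='top' else np.array(r[0])/1000
            out.append((n,p,s[i,4],P[:,2].mean(),np.round(r[1])))
            if verbose: print(n,np.round(p,4),s[i,4],round(P[:,2].mean(),4),np.round(r[1]),H)
    return out
def find(exp,rad=.06):
    c=[b for b in bosses() if np.linalg.norm(b[1]-exp)<rad]
    if not c: return None
    c.sort(key=lambda b:np.linalg.norm(b[1]-exp)); near=[b[1] for b in c if np.linalg.norm(b[1]-c[0][1])<.012]
    return np.mean(near,0),[(b[0],*np.round(b[1],4)) for b in c]
def go(xy,z,deg):
    for k in(0,180):
        pass
    q=[(np.abs(np.array(j)-np.array(robot.read_qpos())).max(),k) for k in(0,180) if (j:=robot.ik([*xy,z],ori(deg+k))) is not None]
    k=min(q)[1]; robot.goto([*xy,z],ori(deg+k))
def pick(xy,deg=45):
    robot.move_gripper(.5); go(xy,.2,deg)
    robot.servo_line([*xy,.0145],speed=.12); robot.move_gripper(0); w=robot.read_grip_width()
    robot.servo_line([*xy,.2],speed=.15); w2=robot.read_grip_width(); print('grip',round(w,3),round(w2,3),'F',np.round(robot.read_force(),1)); return w2>.17
def place(i):
    s,y=SLOT[i]; xy=F+DX*s/1000+DY*y/1000; go(xy,.2,6.8); w=robot.read_grip_width()
    if w<.17: print('lost before place',w); return False
    robot.servo_line([*xy,.0385],speed=.12); w=robot.read_grip_width(); robot.move_gripper(.36); robot.servo_line([*xy,.2],speed=.2); print('placed',i,np.round(xy,3),round(w,3),'t',round(robot.read_t(),1)); return w>.17
E
python3 - <<'E'
from p import *
r=find(np.array([.6948,-.0105])); print(r)
if pick(r[0]): place(0)
im,d=grab('top','t1.png'); cv2.imwrite('pics/t1c.png',cv2.resize(im[100:300,60:330,::-1],None,fx=2.9,fy=2.9,interpolation=cv2.INTER_CUBIC))
E
```

```text
(array([ 0.69417921, -0.00944582]), [('top', np.float64(0.693), np.float64(-0.0107)), ('scene', np.float64(0.6954), np.float64(-0.0082))])
grip 0.212 0.226 F [ 0.5 -1.1 -1.2]
placed 0 [0.549 0.255] 0.216 t 11.5
```

View pics/t1c.png

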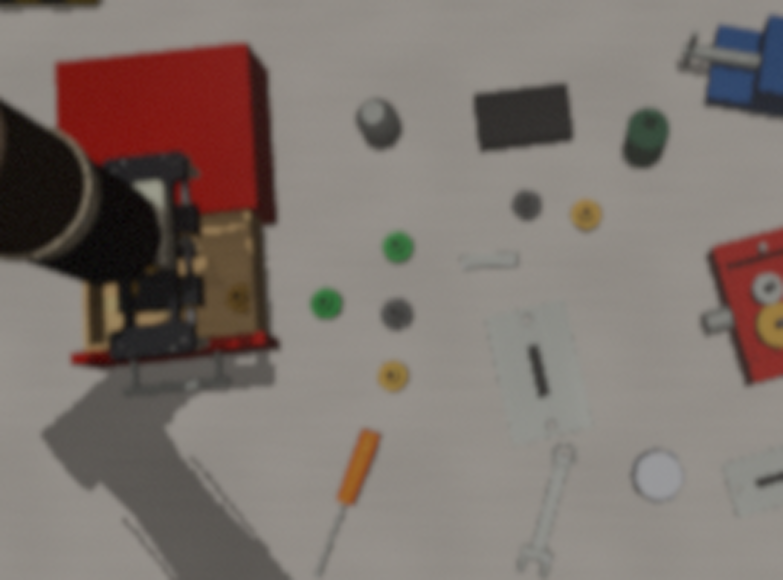

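The first gear is in the drawer at crop (238,298) and everything else is undisturbed. I'll carry on with the other four, re-measuring before each pick.

```bash
python3 - <<'E'
from p import *
E={1:(.6737,-.087),2:(.6595,-.1597),3:(.5345,.0712),4:(.4595,.0731)}
for i,e in E.items():
    for t in range(2):
        r=find(np.array(e)); print(i,r)
        if r is None: break
        if pick(r[0]) and place(i): break
go((.42,-.3),.3,45)
bosses(1)
im,d=grab('top','t2.png'); cv2.imwrite('pics/t2c.png',cv2.resize(im[100:300,60:330,::-1],None,fx=2.9,fy=2.9,interpolation=cv2.INTER_CUBIC)); print(robot.read_t())
E
```

```text
1 (array([ 0.6724917 , -0.08640107]), [('scene', np.float64(0.6737), np.float64(-0.0852)), ('top', np.float64(0.6713), np.float64(-0.0876))])
grip 0.212 0.215 F [-0.2 -0.6 -0.4]
placed 1 [0.532 0.398] 0.215 t 21.9
2 (array([ 0.66009551, -0.16009236]), [('top', np.float64(0.6585), np.float64(-0.161)), ('scene', np.float64(0.6616), np.float64(-0.1592))])
grip 0.213 0.215 F [ 0.3 -0.  -1.4]
placed 2 [0.541 0.327] 0.215 t 32.9
3 (array([0.53454044, 0.07146184]), [('top', np.float64(0.5323), np.float64(0.0707)), ('scene', np.float64(0.5368), np.float64(0.0723))])
grip 0.217 0.212 F [ 0.4 -0.4 -0.2]
placed 3 [0.565 0.294] 0.215 t 42.0
4 (array([0.4593086, 0.0729087]), [('scene', np.float64(0.4608), np.float64(0.0742)), ('top', np.float64(0.4578), np.float64(0.0716))])
grip 0.214 0.215 F [ 0.7 -0.2 -0.5]
placed 4 [0.556 0.365] 0.216 t 51.4
53.95
```

View pics/t2c.png

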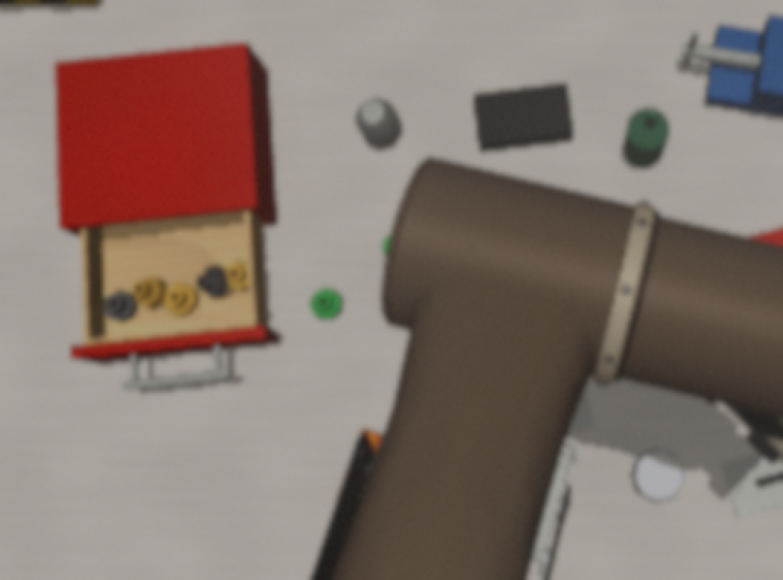

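All five gears lie in the drawer (crop x 120–238, y 270–305). I'll close it by pushing the handle bar with the shut fingers.

```bash
cat > drawer.py <<'E'
from p import *
im,d=grab('top'); W=cloud('top',d)
rel=W[...,:2]-F; s=rel@DX; y=rel@DY
m=(s>-.09)&(s<-.02)&(abs(y)<.05)&(W[...,2]>.03)&(W[...,2]<.065); print('handle s',np.round(np.percentile(s[m],[1,10,50,90,99]),4),m.sum())
g=(s>.02)&(s<.12)&(abs(y)<.088)&(W[...,2]>.03); print('gear top z max',np.nanpercentile(W[...,2][g],[50,99,100]))
hs=cv2.cvtColor(im,cv2.COLOR_RGB2HSV)
E
python3 - <<'E'
from drawer import *
robot.move_gripper(0)
s0=np.percentile(s[m],5)-.05
p=F+DX*s0; go((.45,.1),.25,96.8); go(p,.2,96.8); robot.servo_line([*p,.036]); f0=robot.read_force()
tr=0; log=[]
while tr<.25:
    st=.004 if tr<.13 else .001
    tr+=st; q=p+DX*tr; robot.servo_line([*q,.036],speed=.06 if tr<.13 else .02)
    f=-(np.array(robot.read_force())-f0)[:2]@DX; log.append((round(tr,3),round(f,1)))
    if f>14: break
print(log[::3],log[-12:],robot.read_t())
q=p+DX*(tr-.05); robot.servo_line([*q,.036]); robot.servo_line([*q,.25])
go((.42,-.1),.3,96.8)
im,d=grab('top','t3.png'); im2,d2=grab('scene','s3.png')
W=cloud('top',d);rel=W[...,:2]-F; s=rel@DX; y=rel@DY
hs=cv2.cvtColor(im,cv2.COLOR_RGB2HSV); red=((hs[...,0]<8)|(hs[...,0]>172))&(hs[...,1]>120)
k=red&(abs(y)<.08)&(W[...,2]>.07)&(W[...,2]<.083)&(s>-.05); print('panel s',np.round(np.percentile(s[k],[5,50,95]),4))
k=red&(abs(y)<.08)&(W[...,2]>.086)&(W[...,2]<.1); print('chest s',np.round(np.percentile(s[k],[1,99]),4))
v=cv2.hconcat([cv2.resize(im[80:260,60:330,::-1],(400,267)),cv2.resize(im2[140:350,330:512,::-1],(231,267))]); cv2.imwrite('pics/v3.png',v)
E
```

```text
handle s [-0.0477 -0.0465 -0.0414 -0.0301 -0.0203] 116
gear top z max [0.04306591 0.06014395 0.0631287 ]
[(0.004, np.float64(-0.1)), (0.016, np.float64(0.9)), (0.028, np.float64(1.0)), (0.04, np.float64(0.3)), (0.052, np.float64(-0.6)), (0.064, np.float64(0.7)), (0.076, np.float64(-0.3)), (0.088, np.float64(0.5)), (0.1, np.float64(0.3)), (0.112, np.float64(0.8)), (0.124, np.float64(0.3)), (0.133, np.float64(-0.1)), (0.136, np.float64(-0.1)), (0.139, np.float64(1.0)), (0.142, np.float64(1.2)), (0.145, np.float64(1.1)), (0.148, np.float64(1.5)), (0.151, np.float64(0.3)), (0.154, np.float64(1.5)), (0.157, np.float64(0.1)), (0.16, np.float64(0.9)), (0.163, np.float64(0.5)), (0.166, np.float64(10.2)), (0.169, np.float64(9.1)), (0.172, np.float64(6.3)), (0.175, np.float64(0.3)), (0.178, np.float64(12.5))] [(0.168, np.float64(10.7)), (0.169, np.float64(9.1)), (0.17, np.float64(7.8)), (0.171, np.float64(8.3)), (0.172, np.float64(6.3)), (0.173, np.float64(4.5)), (0.174, np.float64(2.8)), (0.175, np.float64(0.3)), (0.176, np.float64(5.0)), (0.177, np.float64(7.7)), (0.178, np.float64(12.5)), (0.179, np.float64(17.3))] 78.4583
panel s [0.1296 0.1366 0.1453]
chest s [0.1453 0.3422]
```

View pics/v3.png

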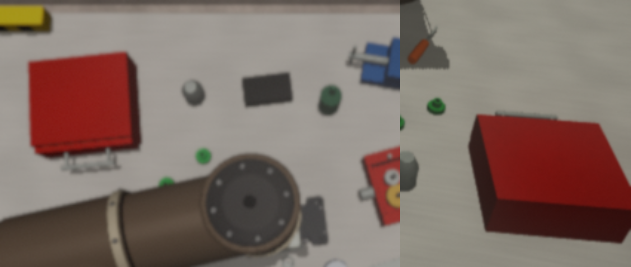

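The force trace shows the 5–10 N detent rise, the draw-in to about 0, then the stop. The panel is flush with the chest (red block at (80,100) in the left view). Next I'll measure the studs and the cover with the arm out of view.

```bash
python3 - <<'E'
from p import *
go((.45,.28),.3,96.8); print(robot.read_t())
fr={n:grab(n) for n in('top','scene')}
for n in fr: np.savez(f'pics/{n}4.npz',im=fr[n][0],d=fr[n][1])
a=np.radians(16); c=np.array([.543,-.383]); u=np.array([np.cos(a),np.sin(a)])
ims=[]
for n,(im,d) in fr.items():
    g=proj(n,[*c,.055]); x,y=int(g[0])-32,int(g[1])-32; print(n,'gb crop origin',x,y,'exp studs',[np.round(proj(n,[*(c+s*.066*u),.069]),1) for s in(1,-1)])
    ims.append(cv2.resize(im[y:y+64,x:x+64,::-1],(384,384),interpolation=cv2.INTER_CUBIC))
    k=proj(n,[.464,-.103,.006]); x,y=int(k[0])-32,int(k[1])-32; print(n,'cov crop origin',x,y)
    ims.append(cv2.resize(im[y:y+64,x:x+64,::-1],(384,384),interpolation=cv2.INTER_CUBIC))
    W=cloud(n,d)
    rel=W[...,:2]-np.array([.464,-.103]); m=(np.hypot(*rel.transpose(2,0,1))<.06)&(W[...,2]>.02)&(W[...,2]<.045); P=W[m][:,:2]; r=cv2.minAreaRect((P*1000).astype(np.float32)); _,_,V=np.linalg.svd(P-P.mean(0)); print(n,'rib',np.round(P.mean(0),4),r,np.degrees(np.arctan(V[0,1]/V[0,0])),len(P))
    hs=cv2.cvtColor(im,cv2.COLOR_RGB2HSV); red=((hs[...,0]<8)|(hs[...,0]>172))&(hs[...,1]>110)
    m=red&(np.hypot(W[...,0]-.543,W[...,1]+.383)<.12)&(W[...,2]>.051)&(W[...,2]<.06); P=W[m][:,:2]; print(n,'rim',m.sum(),cv2.minAreaRect((P*1000).astype(np.float32)))
cv2.imwrite('pics/v4.png',cv2.resize(cv2.vconcat([cv2.hconcat(ims[:2]),cv2.hconcat(ims[2:])]),(600,600)))
E
```

```text
83.65
top gb crop origin 294 171 exp studs [array([321.6, 184.3]), array([333.6, 221.5])]
top cov crop origin 212 195
top rib [ 0.4637 -0.1044] ((464.1347351074219, -104.28913879394531), (59.418914794921875, 13.613702774047852), 13.558349609375) 12.769054546313999 71
top rim 567 ((541.57763671875, -385.262451171875), (165.59425354003906, 108.40947723388672), 15.875469207763672)
scene gb crop origin 142 151 exp studs [array([171.8, 193.4]), array([175.7, 167.2])]
scene cov crop origin 239 161
scene rib [ 0.4729 -0.1007] ((466.2624816894531, -102.06005859375), (62.69215774536133, 14.250152587890625), 13.2721529006958) 14.463109577912219 80
scene rim 554 ((544.1781005859375, -383.59881591796875), (174.96714782714844, 109.99588012695312), 15.617758750915527)
```

View pics/v4.png

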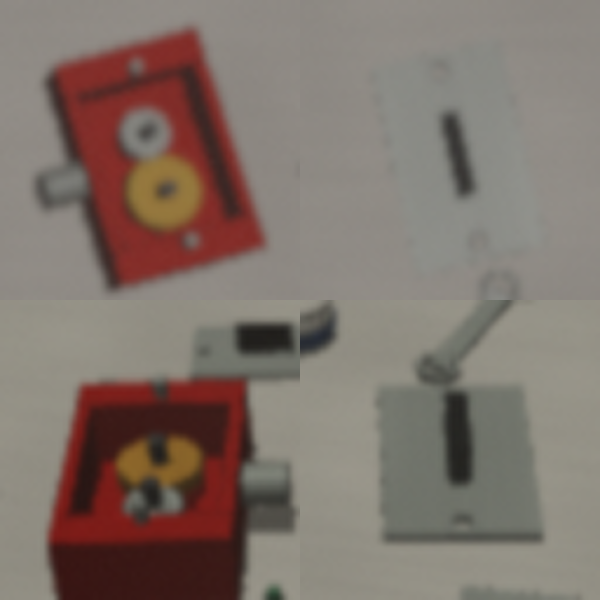

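The top crop shows the studs at (136,66) and (192,240) in view pixels. The scene crop agrees, with stud1 at (160,388) and stud0 at about (142,512). The cover is clear, and the wrench lies just beyond its edge. Now I'll get sub-pixel stud centres and grip the rib.

```bash
cat > studs.py <<'E'
from p import *
def studs(im):
    hs=cv2.cvtColor(im,cv2.COLOR_RGB2HSV).astype(float); S=[]
    for x,y in((322.5,184.6),(334.5,221.7)):
        X,Y=np.meshgrid(np.arange(int(x)-3,int(x)+5),np.arange(int(y)-3,int(y)+5))
        w=np.clip(150-hs[Y,X,1],0,None)*(hs[Y,X,2]>70); w*=np.hypot(X-x,Y-y)<4; px=(w*X).sum()/w.sum(),(w*Y).sum()/w.sum()
        S.append(ray('top',*px,.069)[:2]); print('stud px',np.round(px,2),np.round(S[-1],4))
    return S
E
python3 - <<'E'
from studs import *
S=studs(np.load('pics/top4.npz')['im']); v=S[0]-S[1]; print('dist',np.linalg.norm(v),'yaw',np.degrees(np.arctan2(v[1],v[0])),'mid',(S[0]+S[1])/2)
xy=np.array([.465,-.1033]); robot.move_gripper(.5); go(xy,.2,103.6); robot.servo_line([*xy,.012],speed=.12); robot.move_gripper(0); print('w',robot.read_grip_width(),14/88)
f0=np.array(robot.read_force()); robot.servo_line([*xy,.2],speed=.1); robot.dwell(.3); print(robot.read_grip_width(),np.array(robot.read_force())-f0,'tq',robot.read_ft_torque(),robot.read_t())
fr={n:grab(n,n+'5.png') for n in('top','scene')}
v=[]
for n,(im,d) in fr.items():
    g=proj(n,[*xy,.2]); x,y=int(g[0])-50,int(g[1])-50; v.append(cv2.resize(im[y:y+100,x:x+100,::-1],(390,390)))
cv2.imwrite('pics/v5.png',cv2.hconcat(v))
E
```

```text
stud px [322.54 185.12] [ 0.6037 -0.3678]
stud px [334.29 221.8 ] [ 0.4786 -0.4033]
dist 0.13001969428447538 yaw 15.861873694500106 mid [ 0.54115221 -0.38555172]
w 0.1596570050357449 0.1590909090909091
0.1488600752106846 [-0.16327454  0.39835919 -3.84623529] tq [ 0.01716947 -0.01248079  0.01678323] 90.7667
```

View pics/v5.png

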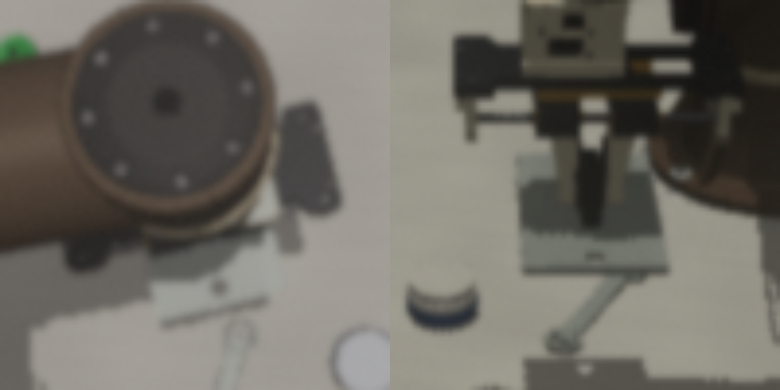

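The plate is held level, with about 3.6 N lifted and little torque. Next I'll carry it over, touch down about 9 mm short of the mark, then slide on the tips under light pressure until it drops.

```bash
cat > lay.py <<'E'
from p import *
YAW=np.radians(15.8); U=np.array([np.cos(YAW),np.sin(YAW)]); N=np.array([-U[1],U[0]]); C=np.array([.5424,-.3847])
E
python3 - <<'E'
from lay import *
p=C-.009*U; R=robot.read_tcp_rot(); jy=np.degrees(np.arctan2(R[1,1],R[0,1])); print('jaw yaw',jy)
tgt=105.8 if abs((jy-105.8+180)%360-180)<90 else -74.2
robot.servo_line([*p,.2],ori(tgt),speed=.15); robot.servo_line([*p,.09],speed=.08); robot.dwell(.3)
f0=np.array(robot.read_force()); print('f0',f0,robot.read_grip_width())
z=.086
while z>.076:
    robot.servo_line([*p,z],speed=.02); robot.dwell(.05); f=(np.array(robot.read_force())-f0)
    if f[2]>5: break
    z-=.0005
print('contact',z,robot.read_position(),f,robot.read_ft_torque())
robot.dwell(.4); print(robot.read_t())
E
```

```text
jaw yaw 103.59840368388298
f0 [ 5.15841801e-01 -2.10732843e-03 -3.60648243e+00] 0.1567262673639604
contact 0.08049999999999999 [ 0.53383529 -0.3872337   0.08107498] [-1.88759798  2.60774356  8.01907724] [ 0.71498816  0.67327786 -0.01994859]
98.8917
```

Contact came at the expected height (commanded z 80.5 mm against 81 mm expected), so the plate is riding on the tips. Now the slide.

```bash
cat > slide.py <<'E'
from lay import *
def state(): return robot.read_position()[2],np.array(robot.read_force()),robot.read_ft_torque()
def slide(lat,a,b,z=.0803,step=.0005):
    n=int(abs(b-a)/step); log=[]
    for s in np.linspace(a,b,n+1):
        q=C+s*U+lat*N; robot.servo_line([*q,z],speed=.015); pz,f,t=state(); fz=f[2]+3.6
        log.append((round(s*1000,1),round(fz,1),round(f[:2]@U,1),round(f[:2]@N,1),round(pz*1000,2)))
        if fz<2.0 or abs(f[:2]@U)>15: 
            zz=z-.0015; robot.servo_line([*q,zz],speed=.02); pz,f,t=state(); log.append(('probe',round(f[2]+3.6,1),round(pz*1000,2)))
            if f[2]+3.6<6 or pz<.0795: return s,log
            robot.servo_line([*q,z],speed=.02)
    return None,log
E
python3 - <<'E'
from slide import *
s,l=slide(0,-.009,.009); print(s); print(*l,sep='\n'); print(robot.read_t(),robot.read_position(),robot.read_grip_width())
E
```

```text
0.0005000000000000004
(np.float64(-9.0), np.float64(10.8), np.float64(-1.3), np.float64(3.2), np.float64(81.08))
(np.float64(-8.5), np.float64(11.2), np.float64(-3.6), np.float64(3.2), np.float64(81.05))
(np.float64(-8.0), np.float64(11.1), np.float64(-3.0), np.float64(2.5), np.float64(81.05))
(np.float64(-7.5), np.float64(11.2), np.float64(-4.7), np.float64(2.1), np.float64(81.02))
(np.float64(-7.0), np.float64(11.6), np.float64(-4.7), np.float64(1.1), np.float64(81.06))
(np.float64(-6.5), np.float64(10.7), np.float64(-4.9), np.float64(2.0), np.float64(81.04))
(np.float64(-6.0), np.float64(10.9), np.float64(-4.3), np.float64(1.1), np.float64(81.06))
(np.float64(-5.5), np.float64(10.7), np.float64(-4.8), np.float64(0.6), np.float64(81.08))
(np.float64(-5.0), np.float64(10.9), np.float64(-5.1), np.float64(0.0), np.float64(81.05))
(np.float64(-4.5), np.float64(10.8), np.float64(-4.6), np.float64(0.5), np.float64(81.05))
(np.float64(-4.0), np.float64(10.4), np.float64(-4.4), np.float64(1.5), np.float64(81.04))
(np.float64(-3.5), np.float64(9.6), np.float64(-4.6), np.float64(0.1), np.float64(81.04))
(np.float64(-3.0), np.float64(10.2), np.float64(-4.4), np.float64(0.6), np.float64(81.0))
(np.float64(-2.5), np.float64(9.6), np.float64(-4.2), np.float64(-0.4), np.float64(81.02))
(np.float64(-2.0), np.float64(9.5), np.float64(-4.1), np.float64(0.6), np.float64(80.99))
(np.float64(-1.5), np.float64(8.4), np.float64(-4.3), np.float64(-0.2), np.float64(80.95))
(np.float64(-1.0), np.float64(9.0), np.float64(-4.1), np.float64(-0.2), np.float64(80.83))
(np.float64(-0.5), np.float64(7.7), np.float64(-4.4), np.float64(-1.6), np.float64(80.64))
(np.float64(0.0), np.float64(3.4), np.float64(0.5), np.float64(-1.4), np.float64(79.95))
(np.float64(0.5), np.float64(1.7), np.float64(0.4), np.float64(-1.2), np.float64(79.99))
('probe', np.float64(-1.1), np.float64(78.55))
104.1417 [ 0.54357177 -0.38463257  0.07854924] 0.15691396856575077
```

The holes dropped over the studs at about +0.5 mm. I'll lower under a force guard and release.

```bash
python3 - <<'E'
from slide import *
q=robot.read_position()[:2]; z=.078
while z>.0655:
    robot.servo_line([*q,z],speed=.02); pz,f,t=state()
    if f[2]+3.6>8: break
    z-=.001
print('end',z,pz,f,t)
if pz<.0695:
    robot.move_gripper(.5); robot.servo_line([*q,.2],speed=.08); go((.45,.0),.3,105.8); robot.dwell(.3)
    go((.42,.2),.3,105.8)
    fr={n:grab(n,n+'6.png') for n in('top','scene')}; v=[]
    for n,(im,d) in fr.items():
        W=cloud(n,d); w=W[(np.hypot(W[...,0]-C[0],W[...,1]-C[1])<.12)]
        P=w[(w[:,2]>.083)&(w[:,2]<.105)]; r=cv2.minAreaRect((P[:,:2]*1000).astype(np.float32)); print(n,'rib',r,'top z',np.percentile(P[:,2],90))
        Pl=w[(w[:,2]>.056)&(w[:,2]<.07)]; A=np.c_[Pl[:,:2]-C,np.ones(len(Pl))]; print('plate fit slope,z',np.linalg.lstsq(A,Pl[:,2],rcond=None)[0],len(Pl))
        g=proj(n,[*C,.06]); x,y=int(g[0])-45,int(g[1])-45; v.append(cv2.resize(im[y:y+90,x:x+90,::-1],(390,390),interpolation=cv2.INTER_CUBIC))
    cv2.imwrite('pics/v6.png',cv2.hconcat(v)); cv2.imwrite('pics/v6s.png',cv2.resize(fr['scene'][0][:,:,::-1],(800,600)))
print(robot.read_t())
E
```

```text
end 0.06599999999999999 0.06715460517805233 [ 3.00367267 -0.12522107  7.65939364] [-0.12624981 -0.75563377 -0.0701034 ]
top rib ((543.1908569335938, -385.37457275390625), (59.2349853515625, 15.640425682067871), 16.404193878173828) top z 0.0959394549845874
plate fit slope,z [ 0.00017244 -0.00352219  0.06165398] 1342
scene rib ((545.164794921875, -382.58294677734375), (63.63516616821289, 14.060410499572754), 15.605850219726562) top z 0.09374951967769223
plate fit slope,z [-9.06287764e-05 -1.02552408e-03  6.01566559e-02] 1035
112.675
```

View pics/v6.png

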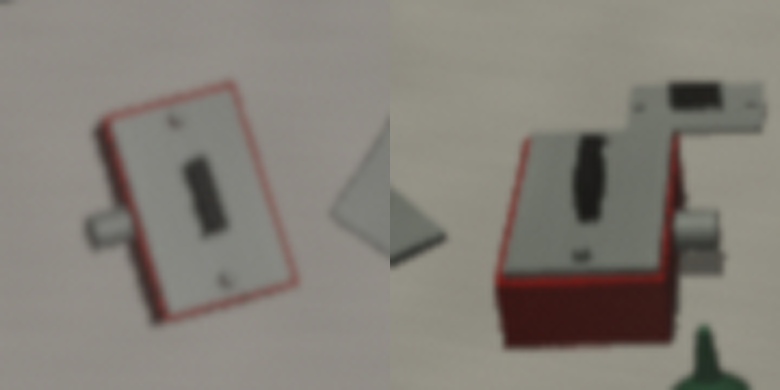

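View pics/v6s.png

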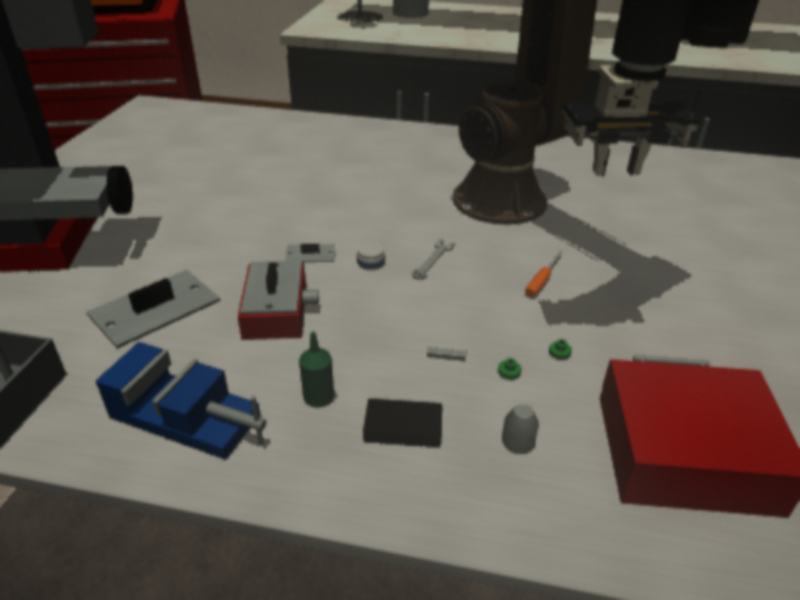

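The cover is flat on the rim: plate top at 60–61.7 mm with tilt under 0.004 rad. Both studs show through the holes at (176,122) and (228,280). The drawer is shut, the bystanders haven't moved, and no gear other than the two green ones is left on the bench.

```bash
python3 -c "
from rig import robot
robot.job_done(); print(robot.read_t())"
```

```text
the job is handed in; nothing more can be done
the job is handed in; nothing more can be done
```

The job is done and was handed in at about 113 s of the 210 s allowed; no verdict is reported.

- **Gears:** All five spare gears on the bench (three brass, two dark) went into the drawer without a drop. The two green look-alikes stayed where they were.
- **Drawer:** I pushed it home by the handle. The force rose to about 10 N at the roller, fell to about 0 as it drew in, then rose against the stop. Afterwards the panel was flush with the chest.
- **Cover:** I set the middle-sized cover on the stud tips about 9 mm off the mark and slid it along. It dropped over both studs at about +0.5 mm, and I seated and released it.

**Last checks:**
- **Height and tilt:** The plate top is at about 60–61.7 mm (61 expected) with tilt under 0.004 rad.
- **Angle:** The rib measures 15.6–16.4° against 15.8° for the gearbox.
- **Studs and bystanders:** The studs show in both holes, and nothing else on the bench has visibly moved.

**Disagreements:**
- **Camera offset:** The two cameras differ by about 2–3 mm throughout, so I used averages.
- **Gear heights:** Before closing, the highest depth reading in the drawer was 63 mm, against 48 mm for gears lying flat. One gear may be leaning, or it may be depth noise. I did not check further, as it is below the walls and the drawer closed freely.

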